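# Work the key into the bench isolator, turn it and hold

## Robot

A 6-joint arm with a two-finger parallel gripper is mounted at the origin on a cart in front of the work surface, level with it; the furniture and walls round the work are solid. World frame = base frame: x ahead of the robot, y to its left, z up, the work surface at z = 0. Lengths are in mm, angles in degrees, forces in N, time in s.
With the tool pointing down it reaches from about 350 to 850 mm from the base axis. Payload 8.1 kg.
Tool frame: the origin (TCP) lies between the finger pads; the fingertips stand 22 mm ahead of it and the grasp point (between the pads) lies 3 mm ahead of it; z points along the fingers, y is the direction in which the jaws open and shut (so a half turn about z gives the same grasp; the last joint's range is limited). The gripper opens to 85 mm and grips with 20 to 120 N. Pads are 22 mm wide; open, the fingers measure 114 mm over their backs; the gripper's body (76 mm by 85 mm) begins 54 mm behind the grasp point. The pads swing forward as they close: fully open they stand 13 mm farther back than shut.
Start: joints at [61.971, 7.471, 85.268, -0, 87.261, -4.893], TCP at [235.729, 551.758, 253.292] pointing down, gripper open.
Joint ranges: [-169.43, 169.43], [-51.17, 129.36], [1.28, 143.12], [-76.62, 256.62], [0, 156.53], [-152.29, 152.29]. Speed limits (degrees/s): [136.94, 136.94, 159.86, 180, 180, 180].

## Interface

Orientations are given as [roll, pitch, yaw] about the fixed x, y, z axes, in that order (R = Rz(yaw) Ry(pitch) Rx(roll)).
In Python, from bench import r gives the robot as it stands.
- The arm moves only by the tool drive_tool, never from a script. Its argument "moves" is a list of rows, each a list of 2 entries, a list of its own where there are three numbers: the shift along the world's x, y, z in mm, then the turn about the world's z in degrees. A call has exactly 8 rows; each row is the pose to reach, as a shift and turn from the pose commanded when the call began; what a row does not reach only later rows make up. A row lasts 1/12 s, in which the tool goes at most 41.7 mm and 7.16 degrees, less where a joint would pass 70% of its speed; a pose out of reach is approached as far as the arm can. A call with a gripper value outside its range is refused whole. "fingers" is the finger opening in mm, from 0 to 85.4, set as the call begins (left out, the last holds). The fingers move at their own pace and stop on an object; "squeeze" is the grip in N (left out, the last holds). Time passes only in rows, so rows that repeat a pose let the fingers close, or fill a call up. It gives the time, the measured TCP pose, the force and the opening at its end, in the units of the state.
- r.sense(): the state, without advancing time (a new reading comes with each control period).
- r.snapshot(name): name is "side" or "top"; returns a dict with "pixels" (400x640x3 uint8, red, green, blue), "camera_matrix" (3x3 intrinsics, pixels), "xyz" and "orientation" of the camera in the world. Camera axes: x right, y down, z forward; pixel columns grow to the right and rows downward; lengths in mm; the calibration is good to about 2 mm. A picture is of the moment at which its call begins. There is no depth.
- r.hand_in(): hands the job in, once; it reports no verdict.
The state is a dict: "time": time; "joint_pos": joint angles; "qd": joint speeds; "joint_efforts": joint torques, N m; "tool_pos": TCP position; "tcp_rot": TCP orientation; "ft_force": force on the tool from outside, world axes, zero at the start; "wrist_torque": the same for the moment, N m; "finger_gap": finger opening in mm.
Only numpy, scipy, OpenCV 4.12 (cv2) and the standard library are available. Lean on these libraries where they do the work, as an engineer would, in place of code of your own. Each camera call takes 0.05 s, during which the arm holds its last target.

## Task

Take the key with the rectangular bow out of the key stand and put it into the lock on top of the isolator box; where it catches on the two sticky pins, rock the key about 30 degrees to each side to shift them, then push it fully home. Turn it a quarter turn clockwise against its spring and finish while still holding it turned, with your grip on the key. Leave the other key in the stand and do not disturb or knock over the things on the table.

Things in the scene. Friction and masses are not known exactly. Their poses are not given: they have to be found in the camera images.
- square_key_grip (a point): the key to use: centre of its black bow, a block 32 wide x 12 thick x 28 mm tall (the only rectangular bow); grip it across the 12 mm. z points up the key, x along the width of bow and blade, y through the thickness; the same after a half turn about z. 62 mm above the blade's tip, 28 mm above the underside of the collar (30 x 11 mm) that rests on the stand or the lock face
- square_key: the same key, 40 to 85 g; origin at the tip, axes as the grip point. Steel blade, from the tip up: a flag 22 wide x 5 thick x 8 mm tall with rounded nose, a round shank 6 mm thick up to 26 mm, a second 22 x 5 mm section up to the collar at 34 mm. Stands upright with 1 mm of play in a slot of the key stand; lifted straight out by 36 mm
- round_key_grip (a point): centre of the bow of the other key (disc 30 mm across, 12 mm thick), not used; it stays in the stand's other slot, 64 mm away along the bows' width; both bow centres start 68 mm above the table
- key_stand: aluminium block, fixed, 130 (x) x 46 x 40 mm high, origin at the centre of its underside; slots at x = -32 and +32 mm, long side along x; the rectangular key may be in either
- keyway (a point): centre of the keyway's mouth on the brass plug, 62 mm above the table, on the fixed grey isolator box. x along the slot (24 x 7.4 mm; takes the key either way round, widths along x), y across, z up the lock axis. With the tip 18 mm in (bow centre 44 mm above this point) the flag rests on two pins; fully home is 34 mm in, collar on the face, bow centre 28 mm above this point
- isolator: isolator box, fixed, 124 (x) x 96 x 60 mm; origin under the lock axis, axes as the keyway. Screw heads and a round lens on its top rise up to 6 mm, over 40 mm from the lock. Resting on its pins the key turns by itself about 35 degrees each way, to firm stops; 30 degrees suffice. Turn it with little or no push down (up to 1.5 mm above the pins is fine): pushing hard drags the pins back
- plug (a joint): angle of the brass plug, rad: 0 at rest, grows clockwise seen from above, stop at 1.62. Turned by a key that is home, with play: the plug lags the key by up to 0.2 rad. A return spring (up to 0.17 N m) turns it back when let go
- pin_left (a joint): pin under the flag's +x end (keyway axes), hidden in the lock: how far it is shoved aside towards +y, m. 0 blocks, over about 0.002 is free, 0.0046 is its stop. Shoved by turning the key counter-clockwise seen from above; stays where it is left (5 N of friction). With both pins aside and the key straight again, the key slides home
- pin_right (a joint): the same for the pin under the flag's -x end, also towards +y; shoved by turning the key clockwise seen from above
- bottle_m_by: bystander: brown bottle, 36 mm wide, 80 mm tall; origin at the centre of its underside. Leave alone
- bottle_k1_by: bystander: small amber bottle, 27 mm wide, 66 mm tall; origin at the centre of its underside. Leave alone
- mix_cup_a_by: bystander: white mixing cup, 57 mm wide, 48 mm tall; origin at the centre of its underside. Leave alone
- loupe_by: bystander: black eyeglass loupe, 44 mm wide, 46 mm tall; origin at the centre of its underside. Leave alone
- paint_tube_b_by: bystander: lying paint tube, 136 mm long, 27 mm high; origin at the centre of its underside. Leave alone
- brush_1_by: bystander: lying wooden brush, 150 mm long, 46 mm high; origin at the centre of its underside. Leave alone
- vial_a1_by: bystander: small vial with a white cap, 23 mm wide, 56 mm tall; origin at the centre of its underside. Leave alone
Not all that is in view belongs to the job. Leave any red or white look-alike of the square_key alone.

How it is judged (in metres and radians):
On the way, in this order (a step that is already met when the one before it is completed fails the run):
1. the key's flag is in the lock, over the pins (z of square_key_grip in the frame of keyway below 0.0505 m and horizontal distance between square_key_grip and keyway below 0.008 m), for 0.1 s.
2. both sticky pins have been shoved aside (value of joint each of pin_left, pin_right above 0.0015 m), for 0.1 s.
3. the key is fully home (z of square_key_grip in the frame of keyway between 0.024 and 0.0305 m and horizontal distance between square_key_grip and keyway below 0.006 m and angle between square_key_grip's own z axis and vertical below 0.15 rad), for 0.1 s.
At the end, for the whole second after the job is handed in: square key home in the lock (collar within 2.5 mm of the face, bow centre within 6 mm of the axis, upright within 0.15 rad), plug turned at least 1.25 rad, fingers gripping the key (over 2 N) through the last second, nothing of it on the stand; other key in the stand (all of step 3 and value of joint plug above 1.25 rad and contact force between the fingers and square_key above 2 N and contact force between square_key and key_stand below 0.1 N and height (world z) of round_key_grip above 0.06 m); the arm keeps its last pose, push and grip.
It fails at once if the other key is pulled or knocked out (moved over 15 mm) (distance of round_key_grip from where it was at the start of the episode above 0.015 m).
It fails at once if a bystander is moved by more than 25 mm or knocked over (distance of any of bottle_m_by, bottle_k1_by, mix_cup_a_by, loupe_by, paint_tube_b_by, brush_1_by, vial_a1_by from where it was at the start of the episode above 0.025 m or angle between any of bottle_m_by, bottle_k1_by, mix_cup_a_by, loupe_by, paint_tube_b_by, brush_1_by, vial_a1_by's own z axis and vertical above 0.5 rad).
It also fails if it takes over 54 s, if anything falls off the work surface, if the arm or the gripper's body presses on something with over 40 N, if the wrist force passes 120 N, or if a joint passes its speed limit or range.

## Working session

There is one attempt and no reset: what is moved stays moved. The work goes in short steps, Python scripts to look and compute and a tool call to move; the robot and the scene stay as the last step left them, time stands still between calls to the robot, and variables do not carry over. Pictures are saved under pics/ and viewed, and the job is handed in when it is done.

Besides the shell and the picture viewer there is one more tool, called after "Call:" in YAML: its name, and indented under it one key for each argument. drive_tool: Moves the arm, as the interface text tells. Its arguments: {"type":"object","properties":{"moves":{"type":"array","items":{"type":"array"}},"fingers":{"type":"number"},"squeeze":{"type":"number"}},"required":["moves"]}

```bash
mkdir -p pics; ls; cat > h.py <<'E'
import cv2,numpy as np
from bench import r
def snap(n,f):
    s=r.snapshot(n); cv2.imwrite('pics/'+f+'.png',s['pixels'][:,:,::-1]); np.save('pics/'+f+'.npy',s,allow_pickle=True); return s
E
python3 - <<'E'
from h import *
for n in('top','side'):
    s=snap(n,n+'0'); print(s['camera_matrix'],s['xyz'],s['orientation'])
print(r.sense())
E
```

```text
pics
[[513.20991391   0.         319.30471012]
 [  0.         513.20991391 201.20987007]
 [  0.           0.           1.        ]] [ 386.38596891   89.40237893 1432.52842802] [-173.20556459    0.36805936  -89.65701201]
[[477.4294703    0.         319.59640455]
 [  0.         477.4294703  198.66310996]
 [  0.           0.           1.        ]] [ 566.40649923 -715.10495082  809.01243298] [-1.33256330e+02  1.20552098e+00  1.28903647e-01]
{'time': 0.1, 'joint_pos': array([ 6.19705307e+01,  7.51163048e+00,  8.53213608e+01,  1.83518169e-03,
        8.72619429e+01, -4.89229226e+00]), 'qd': array([ 0.00834412, -0.164607  , -0.14475025, -0.02222175, -0.0019345 ,
       -0.03044835]), 'joint_efforts': array([ 1.38859552e-03, -5.70952034e+01, -5.01941264e+01, -1.59762812e-04,
        8.23139999e-03, -9.90066184e-06]), 'tool_pos': array([235.51176693, 551.36089956, 252.35653824]), 'tcp_rot': array([-1.79905568e+02, -9.92251611e-03,  1.56862726e+02]), 'ft_force': array([ 0.74278018, -0.4217946 , -0.22721044]), 'wrist_torque': array([ 0.03872856, -0.00855931,  0.00077968]), 'finger_gap': 85.40828620849273}
```

View pics/top0.png

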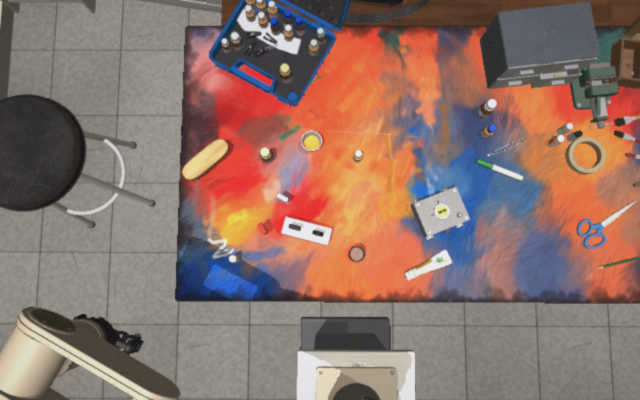

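View pics/side0.png

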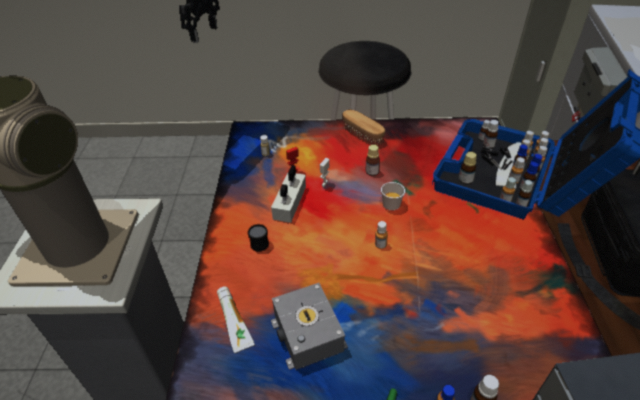

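```bash
python3 - <<'E'
import cv2,numpy as np
t=cv2.imread('pics/top0.png');s=cv2.imread('pics/side0.png')
def c(im,x,y,w,h,k): return cv2.resize(im[y:y+h,x:x+w],None,fx=k,fy=k,interpolation=cv2.INTER_CUBIC)
a=c(t,250,180,110,75,7);cv2.imwrite('pics/z1.png',a)
cv2.imwrite('pics/z2.png',c(t,400,170,90,75,8))
cv2.imwrite('pics/z3.png',c(s,250,130,110,110,5))
cv2.imwrite('pics/z4.png',c(s,260,270,100,100,6))
E
```

```text
(no output)
```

View pics/z1.png

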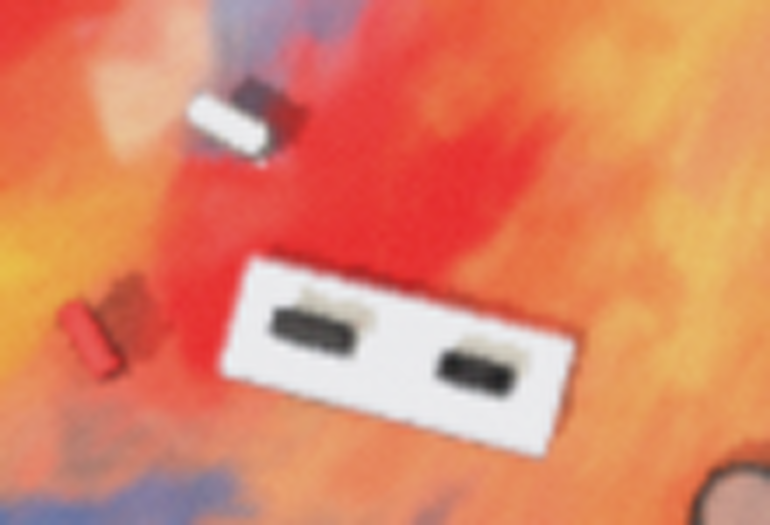

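View pics/z2.png

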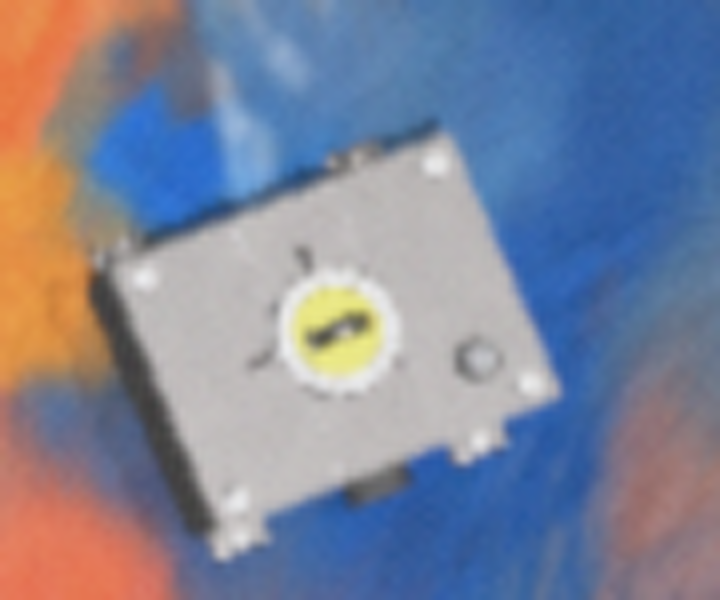

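View pics/z3.png

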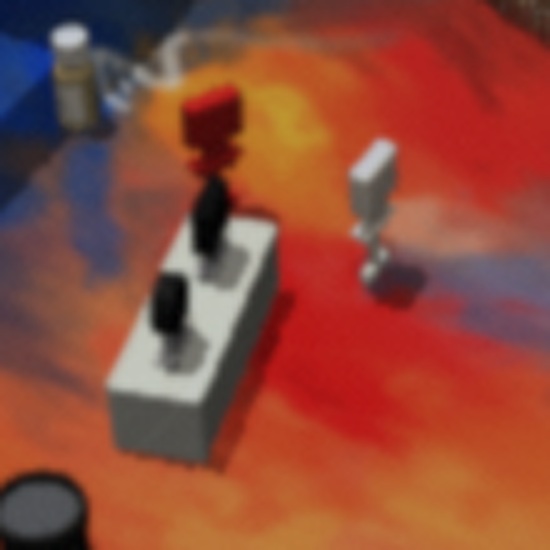

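View pics/z4.png

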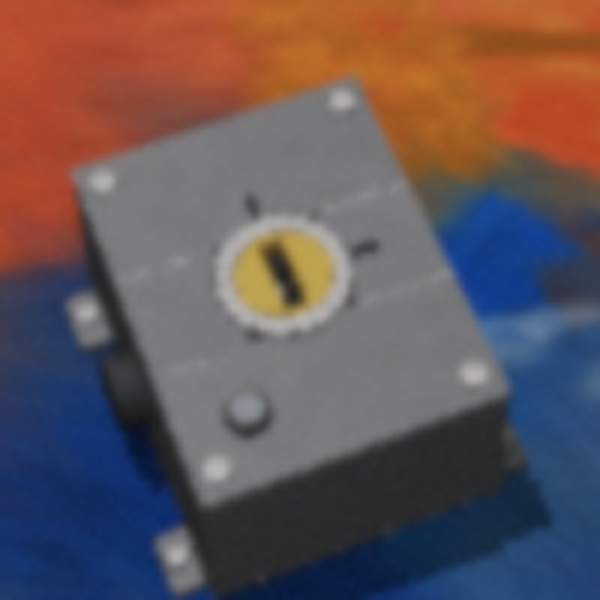

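```bash
python3 - <<'E'
import cv2,numpy as np
t=cv2.imread('pics/top0.png');s=cv2.imread('pics/side0.png')
def c(im,x,y,w,h,k): return cv2.resize(im[y:y+h,x:x+w],None,fx=k,fy=k,interpolation=cv2.INTER_NEAREST)
a=c(s,270,155,40,50,12);b=c(t,280,215,50,40,10)
cv2.imwrite('pics/z5.png',cv2.convertScaleAbs(a,alpha=2));cv2.imwrite('pics/z6.png',cv2.convertScaleAbs(b,alpha=1.5))
E
```

```text
(no output)
```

View pics/z5.png

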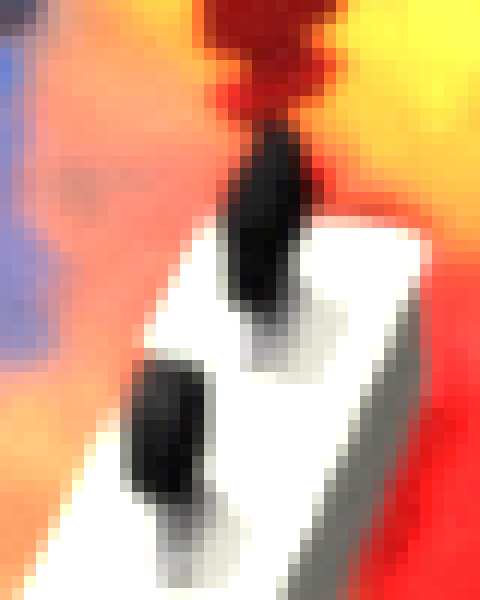

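View pics/z6.png

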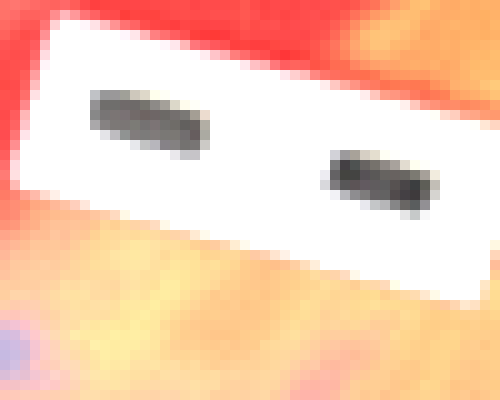

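```bash
cat >> h.py <<'E'
from scipy.spatial.transform import Rotation as Ro
def load(f): return np.load('pics/'+f+'.npy',allow_pickle=True).item()
def ray(s,p,z):
    R=Ro.from_euler('xyz',s['orientation'],degrees=True).as_matrix()
    K=s['camera_matrix']; d=R@np.linalg.inv(K)@np.array([p[0],p[1],1.0]); o=np.array(s['xyz'])
    return o+d*(z-o[2])/d[2]
def proj(s,X):
    R=Ro.from_euler('xyz',s['orientation'],degrees=True).as_matrix()
    c=s['camera_matrix']@(R.T@(np.array(X,float)-s['xyz'])); return c[:2]/c[2]
def blobs(m,mn=10):
    c,_=cv2.findContours(m.astype(np.uint8),cv2.RETR_EXTERNAL,cv2.CHAIN_APPROX_NONE)
    return [k for k in c if cv2.contourArea(k)>=mn]
E
python3 - <<'E'
from h import *
t=load('top0');s=load('side0')
hs=cv2.cvtColor(t['pixels'],cv2.COLOR_RGB2HSV).astype(int); H,S,V=hs[...,0],hs[...,1],hs[...,2]
# stand
roi=np.zeros(H.shape,bool); roi[210:250,275:340]=1
up=4
def upm(im,x,y,w,h,k=8): return cv2.resize(im[y:y+h,x:x+w],None,fx=k,fy=k,interpolation=cv2.INTER_CUBIC)
def sub(x,y,w,h,fn,k=8):
    im=upm(t['pixels'],x,y,w,h,k); hh=cv2.cvtColor(im,cv2.COLOR_RGB2HSV).astype(int)
    m=fn(hh[...,0],hh[...,1],hh[...,2]); out=[]
    for c in blobs(m,300):
        pts=(c[:,0,:]+.5)/k-.5+[x,y]; out.append((pts.astype(np.float32),cv2.contourArea(c)/k/k))
    return out
print('side view orient test', ray(s,(308,315),62), ray(t,(441,211),62))
def rect(pts,z,name):
    W=np.array([ray(t,p,z)[:2] for p in pts],np.float32); (c,(w,h),a)=cv2.minAreaRect(W); print(name,c,w,h,a)
for pts,a in sub(272,205,70,50,lambda H,S,V:(S<70)&(V>140)):
    rect(pts,40,'stand %.0f'%a)
for pts,a in sub(280,212,55,32,lambda H,S,V:V<120):
    rect(pts,82,'bow %.0f'%a)
for pts,a in sub(420,195,45,35,lambda H,S,V:(S>70)&(V>150)&(H>15)&(H<45)):
    rect(pts,62,'plug %.0f'%a); W=np.array([ray(t,p,62)[:2] for p in pts],np.float32);print(cv2.minEnclosingCircle(W))
for pts,a in sub(430,200,25,22,lambda H,S,V:(V<110)):
    rect(pts,62,'slot %.0f'%a)
for pts,a in sub(405,175,75,70,lambda H,S,V:(S<45)&(V>130)): 
    rect(pts,60,'box %.0f'%a)
E
```

```text
side view orient test [ 528.53941176 -228.76707563   62.        ] [ 524.91143428 -227.02821998   62.        ]
stand 91 (417.82073974609375, 208.71054077148438) 21.79042625427246 37.86292266845703 1.1709758043289185
stand 837 (471.6943054199219, 134.22886657714844) 131.7120361328125 48.640037536621094 75.85990905761719
bow 40 (463.586669921875, 102.99372100830078) 27.843948364257812 11.434340476989746 75.40645599365234
bow 44 (479.221923828125, 164.28369140625) 30.948368072509766 11.54987621307373 75.86685943603516
plug 86 (525.2745971679688, -228.88975524902344) 27.931928634643555 28.183673858642578 0.30290332436561584
((525.4019165039062, -228.83782958984375), 14.449975967407227)
box 5 (482.0777893066406, -140.3199005126953) 28.320302963256836 7.024548053741455 55.30010223388672
box 40 (472.9876403808594, -324.21319580078125) 12.88646411895752 75.54630279541016 83.609375
box 7 (609.6395874023438, -189.4636688232422) 9.875412940979004 7.6078386306762695 11.684758186340332
box 1761 (553.1712646484375, -214.82830810546875) 176.1038360595703 129.1468963623047 21.64540672302246
```

```bash
python3 - <<'E'
from h import *
t=load('top0');s=load('side0')
def sub(q,x,y,w,h,fn,k=8):
    im=cv2.resize(q['pixels'][y:y+h,x:x+w],None,fx=k,fy=k,interpolation=cv2.INTER_CUBIC); hh=cv2.cvtColor(im,cv2.COLOR_RGB2HSV).astype(int)
    m=fn(hh[...,0],hh[...,1],hh[...,2]); out=[]
    for c in blobs(m,100):
        out.append((((c[:,0,:]+.5)/k-.5+[x,y]).astype(np.float32),cv2.contourArea(c)/k/k))
    return out
def show(q,pts,z,n,a):
    W=np.array([ray(q,p,z)[:2] for p in pts],np.float32); (c,(w,h),an)=cv2.minAreaRect(W); print(n,'%.0f'%a,np.round(c,1),round(w,1),round(h,1),round(an,1))
for nm,q,b in(('top',t,(434,204,16,15)),('side',s,(298,306,20,20))):
  for th in (100,130,150):
    for p,a in sub(q,*b,lambda H,S,V:V<th): show(q,p,62,nm+' slot %d'%th,a)
for p,a in sub(s,290,298,36,36,lambda H,S,V:(S>90)&(V>90)&(H>12)&(H<40)): show(s,p,62,'side plug',a)
# screws: bright spots
for p,a in sub(t,405,180,75,55,lambda H,S,V:(V>215)&(S<40)): show(t,p,63,'top screw',a)
for p,a in sub(s,265,280,80,75,lambda H,S,V:(V>165)&(S<60)): show(s,p,63,'side screw',a)
for p,a in sub(s,270,160,70,60,lambda H,S,V:(V>150)&(S<50)): show(s,p,40,'side stand',a)
E
```

```text
top slot 130 4 [ 523.3 -224.7] 4.2 9.1 26.7
top slot 130 2 [ 527.8 -235.3] 4.0 5.4 0.3
top slot 150 12 [ 525.5 -229.1] 6.2 20.8 22.6
side slot 100 26 [ 526.5 -229.7] 5.7 21.2 22.7
side slot 130 10 [ 516.2 -246.9] 6.6 12.4 89.4
side slot 130 20 [ 537.2 -244.2] 17.2 12.8 0.3
side slot 130 39 [ 526.4 -229.4] 7.2 23.8 22.6
side slot 130 12 [ 539.7 -214.5] 11.6 12.0 89.3
side slot 130 5 [ 513.7 -210.6] 4.3 9.7 89.3
side slot 150 43 [ 527.9 -243.4] 35.7 14.4 0.3
side slot 150 50 [ 526.3 -229.3] 8.4 25.3 22.3
side slot 150 19 [ 538.9 -215.6] 13.4 13.9 0.3
side slot 150 11 [ 514.2 -212.2] 7.6 10.9 89.3
side plug 174 [ 526.2 -228.9] 29.5 28.6 24.9
top screw 4 [ 467.7 -194.5] 5.1 7.9 44.7
top screw 2 [ 488.7 -275.3] 4.0 3.7 0.3
top screw 4 [ 508. -293.] 6.0 5.7 88.4
top screw 169 [ 525.3 -229.3] 39.5 40.2 87.4
top screw 4 [ 542.5 -164.5] 5.6 6.8 18.7
top screw 4 [ 581.6 -263. ] 5.6 6.6 14.4
side screw 8 [ 508.5 -294. ] 5.6 5.9 2.1
side screw 6 [ 583.  -264.5] 4.4 5.3 89.4
side screw 296 [ 526.2 -229.7] 38.0 38.4 0.3
side screw 4 [ 469.3 -196. ] 4.2 5.0 89.3
side screw 3 [ 543.6 -165.7] 4.4 4.6 89.2
side stand 2 [557.2 155.9] 7.4 3.3 68.0
side stand 362 [473.6 133.6] 130.1 45.6 75.4
side stand 26 [558.6 238.4] 29.2 11.7 60.0
```

Call:
drive_tool:
  moves:
    - [[19, -30, 0], -6]
    - [[38, -60, 0], -12.5]
    - [[57, -90, 0], -19]
    - [[76, -120, 0], -25]
    - [[95, -150, 0], -31.5]
    - [[114, -180, 0], -38]
    - [[133, -210, 0], -44]
    - [[150, -238, 0], -50]
  fingers: 45
  squeeze: 60

```text
time: 0.77
tool_pos: [386.3, 311.9, 252.9]
tcp_rot: [-180.0, 0.0, 106.6]
ft_force: [0.1, 0.6, 0.3]
finger_gap: 45.0
```

Call:
drive_tool:
  moves:
    - [[14, -22, -12], -5]
    - [[30, -47, -30], -11]
    - [[46, -73, -50], -17]
    - [[62, -98, -70], -23]
    - [[78, -124, -88], -28]
    - [[90, -142, -98], -31.3]
    - [[94.3, -148.8, -103], -31.3]
    - [[94.3, -148.8, -103], -31.3]

```text
time: 1.43
tool_pos: [479.7, 163.3, 148.5]
tcp_rot: [-179.8, 0.1, 75.5]
ft_force: [-0.1, -0.1, -0.5]
finger_gap: 45.1
```

```bash
python3 - <<'E'
from h import *
s=snap('side','s1');snap('top','t1');q=r.sense();print(q['tool_pos'],q['tcp_rot'],q['joint_pos'],q['finger_gap'],q['ft_force'])
a=cv2.resize(s['pixels'][100:240,230:400],None,fx=4,fy=4,interpolation=2);cv2.imwrite('pics/s1z.png',a[:,:,::-1])
E
```

```text
[479.76458305 165.43196171 150.47645467] [-1.79964019e+02 -1.63093536e-02  7.56208677e+01] [ 1.32136429e+01 -2.65249781e+00  1.06639150e+02  3.20675600e-02
  7.60376841e+01  2.75850261e+01] 44.824326077135105 [-0.44824426  0.35240553  0.36593124]
```

View pics/s1z.png

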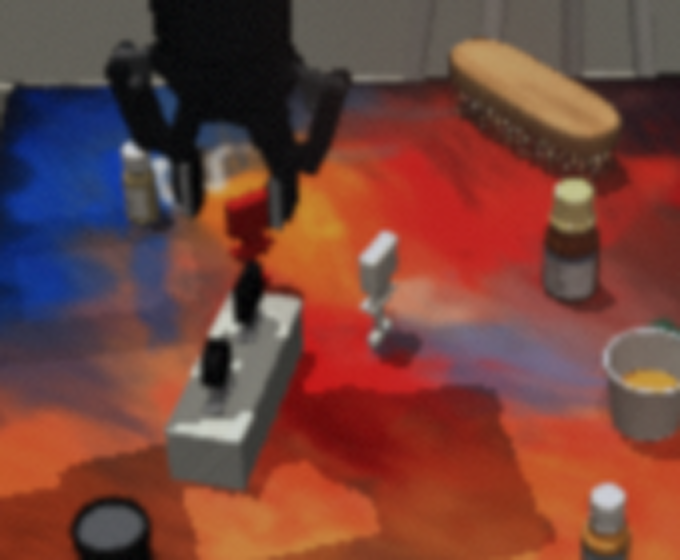

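The side view shows the open jaws centred over the far key (the rectangular bow, at about crop pixel 247,295). I'll go down next.

Call:
drive_tool:
  moves:
    - [[0, 0, -15], 0]
    - [[0, 0, -35], 0]
    - [[0, 0, -55], 0]
    - [[0, 0, -68], 0]
    - [[0, 0, -75], 0]
    - [[0, 0, -79], 0]
    - [[0, 0, -79], 0]
    - [[0, 0, -79], 0]

```text
time: 2.2
tool_pos: [480.6, 165.6, 72.4]
tcp_rot: [179.9, -0.0, 75.6]
ft_force: [0.6, 0.4, -0.0]
finger_gap: 44.9
```

Call:
drive_tool:
  moves:
    - [[0, 0, 0], 0]
    - [[0, 0, 0], 0]
    - [[0, 0, 0], 0]
    - [[0, 0, 0], 0]
    - [[0, 0, 0], 0]
    - [[0, 0, 0], 0]
    - [[0, 0, 0], 0]
    - [[0, 0, 0], 0]
  fingers: 0
  squeeze: 60

```text
time: 2.87
tool_pos: [480.7, 165.1, 72.2]
tcp_rot: [179.9, -0.0, 75.6]
ft_force: [-1.7, -0.3, 6.0]
finger_gap: 10.9
```

```bash
python3 - <<'E'
from h import *
s=snap('side','s2');q=r.sense();print(q['tool_pos'],q['tcp_rot'],q['finger_gap'],q['ft_force'],q['wrist_torque'])
a=cv2.resize(s['pixels'][100:240,230:400],None,fx=4,fy=4,interpolation=2);cv2.imwrite('pics/s2z.png',a[:,:,::-1])
E
```

```text
[480.71096394 165.13030376  72.20755446] [ 1.79929305e+02 -4.57937911e-02  7.55553163e+01] 11.365183559604448 [-0.38972668  0.46567559  5.54850096] [ 0.08640826  0.14835469 -0.02044334]
```

View pics/s2z.png

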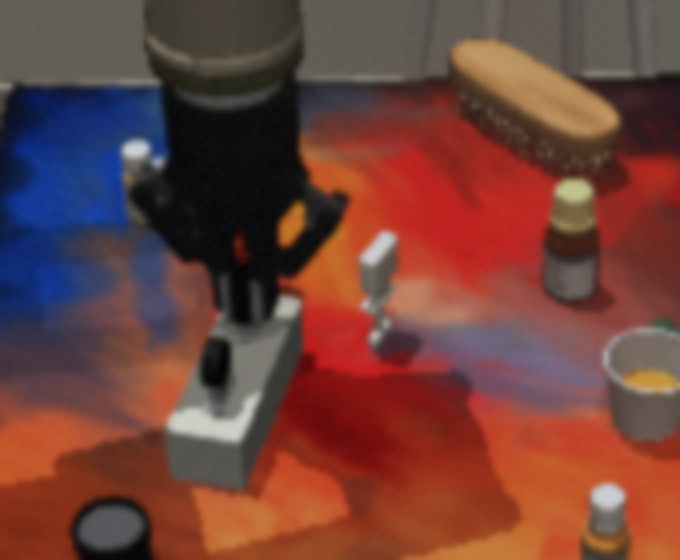

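Call:
drive_tool:
  moves:
    - [[0, 0, 4], 0]
    - [[0, 0, 12], 0]
    - [[0, 0, 24], 0]
    - [[0, 0, 38], 0]
    - [[0, 0, 54], 0]
    - [[0, 0, 75], 0]
    - [[0, 0, 95], 0]
    - [[0, 0, 110], 0]

```text
time: 3.58
tool_pos: [480.1, 165.0, 183.3]
tcp_rot: [180.0, -0.0, 75.6]
ft_force: [-0.1, -0.2, 0.0]
finger_gap: 11.4
```

```bash
python3 - <<'E'
from h import *
s=snap('side','s3');q=r.sense();print(q['tool_pos'],q['tcp_rot'],q['finger_gap'],q['ft_force'],q['wrist_torque'])
a=cv2.resize(s['pixels'][60:240,230:400],None,fx=3.3,fy=3.3,interpolation=2);cv2.imwrite('pics/s3z.png',a[:,:,::-1])
E
```

```text
[481.68802183 165.38155931 186.3852661 ] [ 1.79741477e+02 -1.40961802e-01  7.55627664e+01] 11.234793474027203 [3.03312353 0.69411736 1.90319229] [ 0.00676441 -0.11556497  0.02254724]
```

View pics/s3z.png

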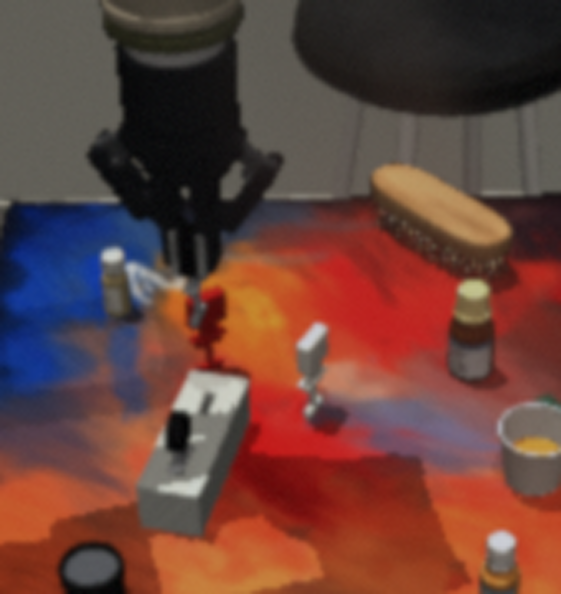

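```bash
python3 - <<'E'
from h import *
s=load('s3');x,y,w,h=270,155,60,70;k=8
im=cv2.resize(s['pixels'][y:y+h,x:x+w],None,fx=k,fy=k,interpolation=cv2.INTER_CUBIC); V=im.max(2)
cv2.imwrite('pics/slot.png',im[:,:,::-1])
for th in(80,100,115):
  for c in blobs(V<th,150):
    W=np.array([ray(s,p,40)[:2] for p in (c[:,0,:]+.5)/k-.5+[x,y]],np.float32);(q,(a,b),an)=cv2.minAreaRect(W);print(th,np.round(q,1),round(a,1),round(b,1),round(an,1),c[:,0].mean(0))
E
```

```text
80 [462.2 126.9] 17.9 55.6 0.4 [113.56810631 299.74086379]
80 [565.6 149.9] 18.7 13.0 89.3 [461.29457364 245.        ]
80 [496.2 101.7] 138.7 12.7 75.9 [219.79224806 363.62790698]
80 [476.  256.8] 30.1 24.9 88.6 [181.53070175  21.66666667]
80 [422.7 266.4] 10.1 14.7 4.2 [13.36633663 11.30693069]
100 [463.1 121.8] 20.7 68.5 5.0 [114.34564644 314.05013193]
100 [564.7 149.1] 25.9 14.8 89.3 [460.42424242 246.9030303 ]
100 [480.7 161.9] 20.1 4.3 80.6 [179.54166667 222.51041667]
100 [476.7 105.8] 149.3 55.9 74.6 [170.41735537 398.40289256]
100 [562.4 213.6] 44.2 10.4 80.4 [446.86315789 112.64210526]
100 [477.2 236.5] 27.8 72.2 1.5 [185.15765766  61.99324324]
100 [428.4 214.2] 13.3 119.8 4.5 [ 14.35304659 115.94982079]
115 [463.8 121.2] 23.5 70.6 2.8 [113.99240506 314.59746835]
115 [480.7 161.5] 24.7 6.2 81.8 [179.39516129 223.88709677]
115 [478.4  95.2] 115.2 133.4 19.2 [211.61438849 401.63165468]
115 [564.4 157.4] 49.8 15.7 89.3 [453.29310345 231.95172414]
115 [447.5 193.9] 3.2 10.2 43.7 [ 76.50980392 155.94117647]
115 [451.2 210.9] 11.3 9.8 68.3 [ 91.65789474 121.18421053]
115 [559.1 213.7] 52.1 19.0 81.5 [441.25726141 112.0373444 ]
115 [484.5 233.2] 30.9 86.9 13.8 [196.99297012  78.58699473]
115 [432.1 213.6] 20.5 121.6 4.5 [ 19.77 113.07]
```

View pics/slot.png

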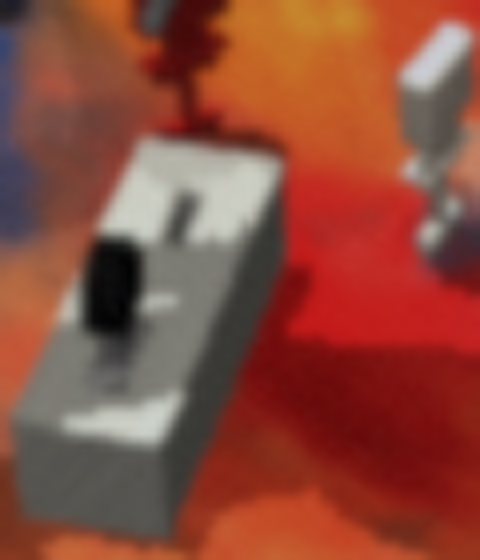

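Call:
drive_tool:
  moves:
    - [[2, -15, 0], 0]
    - [[5, -45, 0], 4]
    - [[9, -77, 0], 8]
    - [[13, -110, 0], 12]
    - [[17, -144, 0], 16]
    - [[20, -178, 0], 20]
    - [[25, -212, 0], 24]
    - [[29, -246, 0], 28]

```text
time: 4.3
tool_pos: [508.5, -82.6, 180.7]
tcp_rot: [-180.0, -0.0, 103.8]
ft_force: [-0.2, 0.5, -0.5]
finger_gap: 11.0
```

Call:
drive_tool:
  moves:
    - [[4, -34, 0], 3]
    - [[8, -67, 0], 6]
    - [[11, -97, -6], 8.8]
    - [[14, -123, -15], 8.8]
    - [[16, -140, -25], 8.8]
    - [[16.8, -148.2, -33], 8.8]
    - [[16.8, -148.2, -36], 8.8]
    - [[16.8, -148.2, -36], 8.8]

```text
time: 4.97
tool_pos: [524.8, -228.3, 143.5]
tcp_rot: [-179.9, -0.2, 112.3]
ft_force: [-0.2, 0.6, -1.0]
finger_gap: 11.3
```

```bash
python3 - <<'E'
from h import *
s=snap('side','s4');t=snap('top','t4');q=r.sense();print(q['tool_pos'],q['tcp_rot'],q['finger_gap'],q['ft_force'],q['wrist_torque'],q['joint_pos'])
a=cv2.resize(s['pixels'][210:360,220:380],None,fx=4,fy=4,interpolation=2);cv2.imwrite('pics/s4z.png',a[:,:,::-1])
a=cv2.resize(t['pixels'][150:270,370:500],None,fx=4,fy=4,interpolation=2);cv2.imwrite('pics/t4z.png',a[:,:,::-1])
E
```

```text
[ 525.74894504 -227.92901626  145.21691258] [-1.79988363e+02 -5.27751682e-02  1.12417561e+02] 11.0806124674172 [ 0.17098906 -0.0197865  -0.06950903] [ 0.02020561 -0.06423047  0.0062686 ] [-2.85789854e+01  7.74832861e+00  9.64892981e+01  2.49324186e-02
  7.58107105e+01 -5.10026738e+01]
```

View pics/s4z.png

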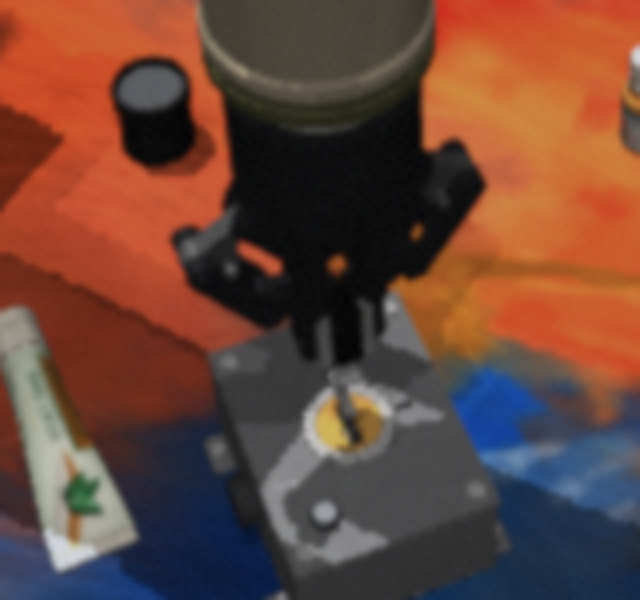

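View pics/t4z.png

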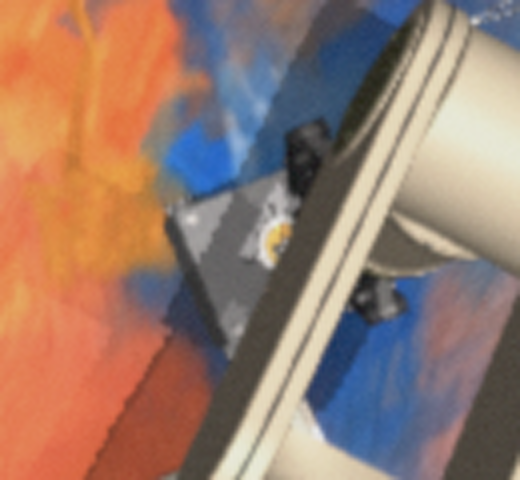

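```bash
python3 - <<'E'
from h import *
s=load('s4');x,y,w,h=290,280,40,50;k=14
im=cv2.resize(s['pixels'][y:y+h,x:x+w],None,fx=k,fy=k,interpolation=cv2.INTER_CUBIC)
im=cv2.convertScaleAbs(im,alpha=1.6)
X=np.array([525.9,-229.2]);u=np.array([np.cos(np.radians(112.4)),np.sin(np.radians(112.4))])
def P(a,b,z): return tuple(int(v) for v in ((proj(s,[*(X+a*u),z])-[x,y]+.5)*k))
def L(p,q,c): cv2.line(im,p,q,c,1)
for z0,z1,a in((80,88,11),(88,106,3),(106,114,11),(114,118,15)):
    L(P(-a,0,z0),P(a,0,z0),(0,255,0));L(P(-a,0,z1),P(a,0,z1),(0,255,0));L(P(-a,0,z0),P(-a,0,z1),(0,255,0));L(P(a,0,z0),P(a,0,z1),(0,255,0))
L(P(-12,0,62),P(12,0,62),(255,0,255))
cv2.imwrite('pics/s4o.png',im[:,:,::-1])
E
```

```text
(no output)
```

View pics/s4o.png

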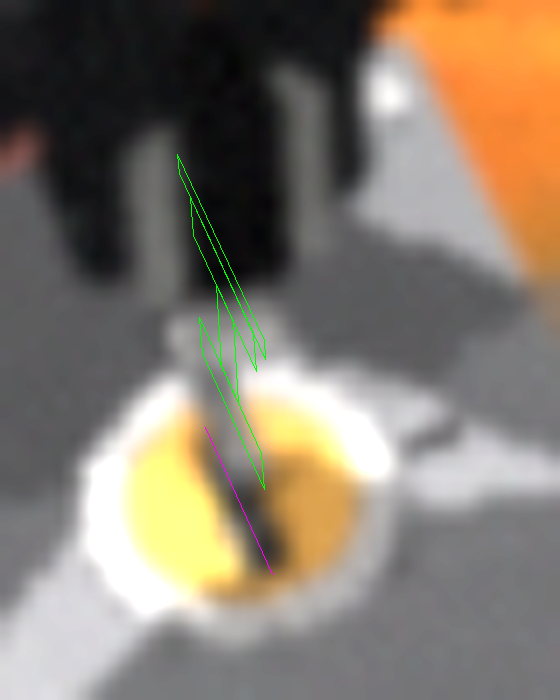

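Call:
drive_tool:
  moves:
    - [[0, 0, -5], 0]
    - [[0, 0, -10], 0]
    - [[0, 0, -14], 0]
    - [[0, 0, -16], 0]
    - [[0, 0, -18], 0]
    - [[0, 0, -20], 0]
    - [[0, 0, -21], 0]
    - [[0, 0, -22], 0]

```text
time: 5.73
tool_pos: [525.8, -229.3, 123.2]
tcp_rot: [-180.0, 0.0, 112.4]
ft_force: [-0.1, -0.8, 0.1]
finger_gap: 11.1
```

```bash
python3 - <<'E'
from h import *
s=snap('side','s5');q=r.sense();print(q['tool_pos'],q['tcp_rot'],q['finger_gap'],q['ft_force'],q['wrist_torque'])
a=cv2.resize(s['pixels'][270:350,270:350],None,fx=7,fy=7,interpolation=2);cv2.imwrite('pics/s5z.png',cv2.convertScaleAbs(a[:,:,::-1],alpha=1.6))
E
```

```text
[ 525.78880553 -229.25854294  123.05972649] [-1.79996608e+02 -5.86815830e-03  1.12360103e+02] 11.328501742490065 [-0.27563551 -0.05345471 -1.1649648 ] [ 0.00017281  0.01697118 -0.01318179]
```

View pics/s5z.png

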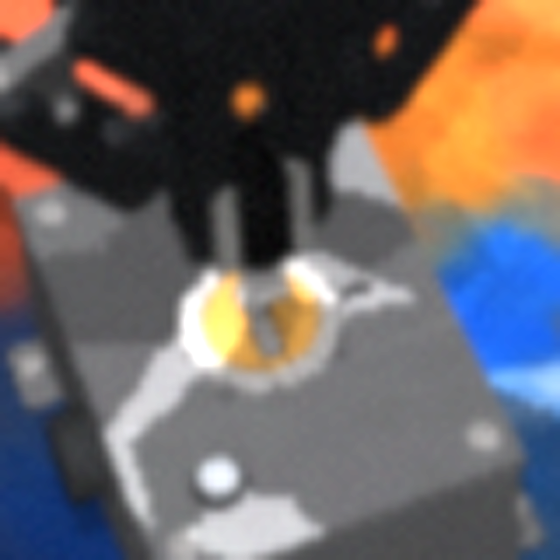

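No contact force with the tip about 4 mm below the mouth, and the blade shows in the slot (crop ~265,330). I'll continue slowly towards the pins.

Call:
drive_tool:
  moves:
    - [[0, 0, -1.5], 0]
    - [[0, 0, -3], 0]
    - [[0, 0, -4.5], 0]
    - [[0, 0, -6], 0]
    - [[0, 0, -7.5], 0]
    - [[0, 0, -9], 0]
    - [[0, 0, -10.5], 0]
    - [[0, 0, -11.5], 0]

```text
time: 6.45
tool_pos: [525.8, -229.2, 111.5]
tcp_rot: [-180.0, -0.0, 112.4]
ft_force: [0.6, 0.6, -0.5]
finger_gap: 11.5
```

Call:
drive_tool:
  moves:
    - [[0, 0, -0.3], 0]
    - [[0, 0, -0.6], 0]
    - [[0, 0, -0.9], 0]
    - [[0, 0, -1.2], 0]
    - [[0, 0, -1.5], 0]
    - [[0, 0, -1.8], 0]
    - [[0, 0, -2.1], 0]
    - [[0, 0, -2.1], 0]

```text
time: 7.12
tool_pos: [525.9, -229.3, 109.9]
tcp_rot: [180.0, 0.0, 112.4]
ft_force: [-0.4, 0.8, 1.3]
finger_gap: 11.6
```

```bash
python3 - <<'E'
from h import *
q=r.sense();print(q['tool_pos'],q['tcp_rot'],q['finger_gap'],q['ft_force'],q['wrist_torque'])
E
```

```text
[ 525.89783953 -229.31514131  109.94132238] [1.79994982e+02 1.19047477e-02 1.12362430e+02] 11.55713437015217 [-0.35143769  0.79887788  1.28411178] [0.07623058 0.15017149 0.03327868]
```

Call:
drive_tool:
  moves:
    - [[0, 0, -0.2], 0]
    - [[0, 0, -0.4], 0]
    - [[0, 0, -0.6], 0]
    - [[0, 0, -0.8], 0]
    - [[0, 0, -1], 0]
    - [[0, 0, -1], 0]
    - [[0, 0, -1], 0]
    - [[0, 0, -1], 0]

```text
time: 7.78
tool_pos: [526.1, -229.4, 109.7]
tcp_rot: [180.0, 0.0, 112.4]
ft_force: [-2.4, 1.3, 7.8]
finger_gap: 11.1
```

Call:
drive_tool:
  moves:
    - [[0, 0, 1.2], 0]
    - [[0, 0, 1.2], 5]
    - [[0, 0, 1.2], 10]
    - [[0, 0, 1.2], 15]
    - [[0, 0, 1.2], 20]
    - [[0, 0, 1.2], 25]
    - [[0, 0, 1.2], 29]
    - [[0, 0, 1.2], 32]
  squeeze: 80

```text
time: 8.45
tool_pos: [526.9, -228.4, 110.1]
tcp_rot: [179.9, 0.1, 144.6]
ft_force: [3.8, 4.8, 0.7]
finger_gap: 11.0
```

Call:
drive_tool:
  moves:
    - [[0, 0, 0], 0]
    - [[0, 0, 0], 0]
    - [[0, 0, 0], -5]
    - [[0, 0, 0], -11]
    - [[0, 0, 0], -17]
    - [[0, 0, 0], -23]
    - [[0, 0, 0], -28]
    - [[0, 0, 0], -32]

```text
time: 9.12
tool_pos: [526.1, -229.2, 109.9]
tcp_rot: [180.0, 0.0, 112.1]
ft_force: [0.3, 0.3, 1.4]
finger_gap: 10.9
```

Call:
drive_tool:
  moves:
    - [[0, 0, 0], -5]
    - [[0, 0, 0], -10]
    - [[0, 0, 0], -15]
    - [[0, 0, 0], -20]
    - [[0, 0, 0], -25]
    - [[0, 0, 0], -29]
    - [[0, 0, 0], -32]
    - [[0, 0, 0], -32]

```text
time: 9.78
tool_pos: [526.9, -229.4, 110.2]
tcp_rot: [179.9, 0.0, 80.2]
ft_force: [4.3, -0.2, -0.3]
finger_gap: 10.7
```

```bash
python3 - <<'E'
from h import *
s=snap('side','s6');q=r.sense();print(q['tool_pos'],q['tcp_rot'],q['finger_gap'],q['ft_force'],q['wrist_torque'])
a=cv2.resize(s['pixels'][270:350,270:350],None,fx=7,fy=7,interpolation=2);cv2.imwrite('pics/s6z.png',cv2.convertScaleAbs(a[:,:,::-1],alpha=1.6))
E
```

```text
[ 526.86848625 -229.35792774  110.25664358] [1.79860784e+02 5.76429725e-03 8.04203163e+01] 10.98637884261201 [ 4.44587425  0.36292269 -1.48174786] [ 0.02222603 -1.16704632  0.02450291]
```

View pics/s6z.png

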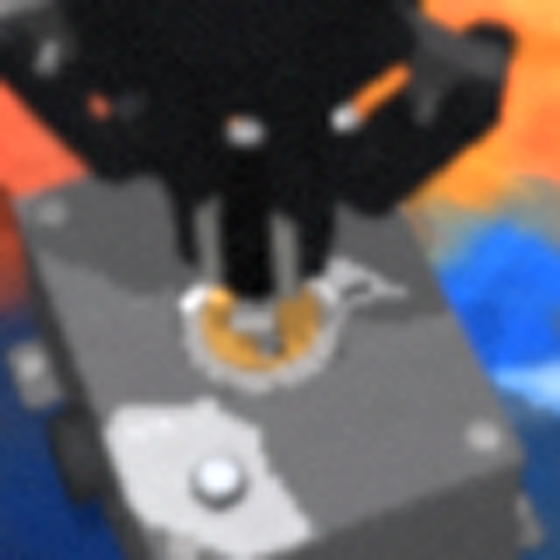

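The key turned freely both ways while the slot stayed put, and the forces were about 4 N. Next is straightening it and pushing down.

Call:
drive_tool:
  moves:
    - [[0, 0, 0], 5]
    - [[0, 0, 0], 11]
    - [[0, 0, 0], 17]
    - [[0, 0, 0], 23]
    - [[0, 0, 0], 28]
    - [[0, 0, 0], 32]
    - [[0, 0, 0], 32]
    - [[0, 0, 0], 32]

```text
time: 10.5
tool_pos: [525.6, -229.1, 109.6]
tcp_rot: [-180.0, -0.0, 112.3]
ft_force: [0.5, 1.4, 0.2]
finger_gap: 10.5
```

Call:
drive_tool:
  moves:
    - [[0, 0, -1], 0]
    - [[0, 0, -2], 0]
    - [[0, 0, -3], 0]
    - [[0, 0, -3.5], 0]
    - [[0, 0, -4], 0]
    - [[0, 0, -4.5], 0]
    - [[0, 0, -5], 0]
    - [[0, 0, -5], 0]

```text
time: 11.17
tool_pos: [526.3, -229.2, 105.0]
tcp_rot: [180.0, 0.0, 112.4]
ft_force: [4.9, 1.3, 1.9]
finger_gap: 10.5
```

Call:
drive_tool:
  moves:
    - [[0, 0, -1.5], 0]
    - [[0, 0, -3], 0]
    - [[0, 0, -4.5], 0]
    - [[0, 0, -6], 0]
    - [[0, 0, -7.5], 0]
    - [[0, 0, -8.5], 0]
    - [[0, 0, -9.5], 0]
    - [[0, 0, -9.5], 0]

```text
time: 11.83
tool_pos: [525.3, -229.1, 94.7]
tcp_rot: [-180.0, -0.0, 112.4]
ft_force: [3.4, 0.6, -1.6]
finger_gap: 10.8
```

Call:
drive_tool:
  moves:
    - [[0, 0, -0.3], 0]
    - [[0, 0, -0.6], 0]
    - [[0, 0, -0.9], 0]
    - [[0, 0, -1.2], 0]
    - [[0, 0, -1.5], 0]
    - [[0, 0, -1.8], 0]
    - [[0, 0, -2.1], 0]
    - [[0, 0, -2.1], 0]

```text
time: 12.5
tool_pos: [525.6, -229.3, 94.2]
tcp_rot: [-180.0, -0.0, 112.4]
ft_force: [-4.5, 2.8, 9.4]
finger_gap: 10.7
```

```bash
python3 - <<'E'
from h import *
s=snap('side','s7');q=r.sense();print(q['tool_pos'],q['tcp_rot'],q['finger_gap'],q['ft_force'],q['wrist_torque'])
a=cv2.resize(s['pixels'][270:350,270:350],None,fx=7,fy=7,interpolation=2);cv2.imwrite('pics/s7z.png',cv2.convertScaleAbs(a[:,:,::-1],alpha=1.6))
E
```

```text
[ 525.6093734  -229.31071016   94.20201777] [-1.79969692e+02 -9.22205047e-03  1.12363867e+02] 10.623056416810739 [-2.15430662  3.27282385  9.65116824] [0.55279195 0.63136653 0.00209918]
```

View pics/s7z.png

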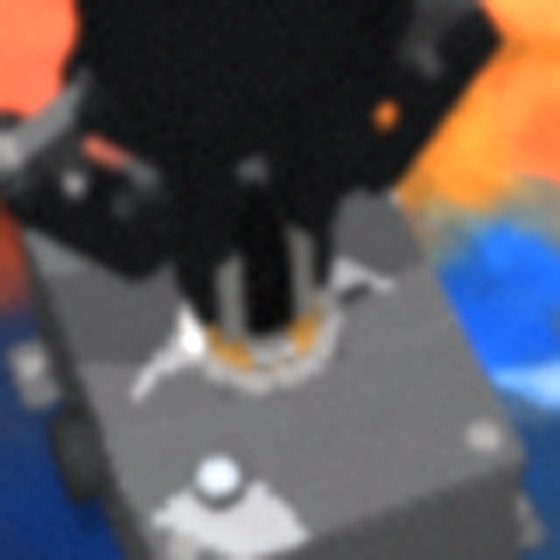

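Call:
drive_tool:
  moves:
    - [[0, 0, 0], 0]
    - [[0, 0, 0], -4]
    - [[0, 0, 0], -9]
    - [[0, 0, 0], -14]
    - [[0, 0, 0], -19]
    - [[0, 0, 0], -24]
    - [[0, 0, 0], -29]
    - [[0, 0, 0], -34]
  squeeze: 110

```text
time: 13.22
tool_pos: [526.1, -229.5, 94.3]
tcp_rot: [180.0, 0.0, 78.1]
ft_force: [-1.3, 2.5, 8.7]
finger_gap: 10.2
```

Call:
drive_tool:
  moves:
    - [[0, 0, 0], -5]
    - [[0, 0, 0], -10]
    - [[0, 0, 0], -15]
    - [[0, 0, 0], -20]
    - [[0, 0, 0], -25]
    - [[0, 0, 0], -29]
    - [[0, 0, 0], -33]
    - [[0, 0, 0], -33]

```text
time: 13.88
tool_pos: [525.7, -229.2, 94.3]
tcp_rot: [-180.0, 0.0, 45.1]
ft_force: [-3.2, 2.2, 9.7]
finger_gap: 10.4
```

Call:
drive_tool:
  moves:
    - [[0, 0, 0], -4]
    - [[0, 0, 0], -8]
    - [[0, 0, 0], -12]
    - [[0, 0, 0], -16]
    - [[0, 0, 0], -20]
    - [[0, 0, 0], -23]
    - [[0, 0, 0], -26]
    - [[0, 0, 0], -26]

```text
time: 14.55
tool_pos: [525.5, -228.9, 94.2]
tcp_rot: [-180.0, 0.0, 19.2]
ft_force: [-4.5, 4.7, 11.6]
finger_gap: 10.4
```

```bash
python3 - <<'E'
from h import *
s=snap('side','s8');q=r.sense();print(q['tool_pos'],q['tcp_rot'],q['finger_gap'],q['ft_force'],q['wrist_torque'],q['joint_pos'])
a=cv2.resize(s['pixels'][270:350,270:350],None,fx=7,fy=7,interpolation=2);cv2.imwrite('pics/s8z.png',cv2.convertScaleAbs(a[:,:,::-1],alpha=1.6))
E
```

```text
[ 525.49369912 -228.88817545   94.26143966] [-1.79950554e+02  3.92262698e-02  1.93304583e+01] 10.754007070336662 [-4.09327757  5.44146528 12.04032315] [0.92103502 0.78849155 0.17427207] [-2.86636218e+01  1.10016682e+01  9.85623664e+01  4.18122326e-03
  7.04989579e+01  4.20045389e+01]
```

View pics/s8z.png

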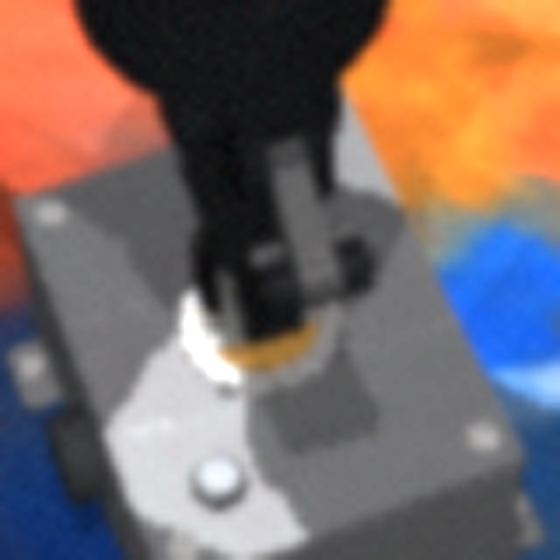

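View pics/s8.png

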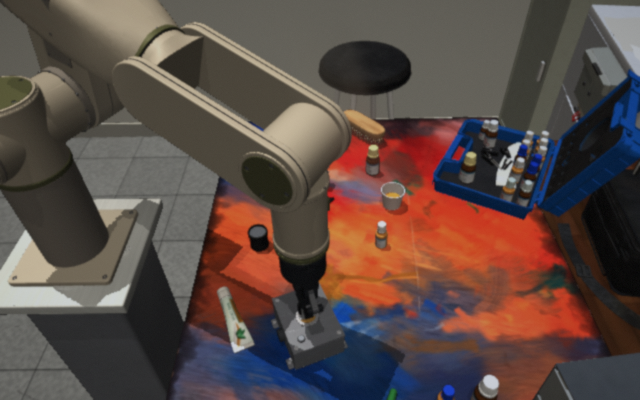

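Call:
drive_tool:
  moves:
    - [[0, 0, 0], -1]
    - [[0, 0, 0], -2]
    - [[0, 0, 0], -2]
    - [[0, 0, 0], -2]
    - [[0, 0, 0], -2]
    - [[0, 0, 0], -2]
    - [[0, 0, 0], -2]
    - [[0, 0, 0], -2]

```text
time: 15.27
tool_pos: [525.5, -228.8, 94.2]
tcp_rot: [-179.9, 0.0, 17.4]
ft_force: [-3.7, 4.8, 11.2]
finger_gap: 10.6
```

```bash
python3 - <<'E'
from h import *
q=r.sense();print(q['tool_pos'],q['tcp_rot'],q['finger_gap'],q['ft_force'],q['wrist_torque'])
print(r.hand_in())
E
```

```text
[ 525.48129218 -228.84724053   94.22440127] [-1.79947197e+02  4.27888737e-02  1.73879118e+01] 10.615446852846487 [-3.69682351  4.7661897  11.22846741] [0.95381475 0.80750298 0.16537325]
the job is handed in; nothing more can be done
None
```

I put the rectangular key into the lock, rocked it 32° each way to shift the pins, and pushed it fully home. I then turned it about 95° clockwise and handed the job in at about 15.3 s, still gripping the key.

**Last checks:**
- **Key home:** the collar pressed on the lock face with about 11 N. The TCP was at z 94.2 mm, which puts the bow centre about 29 mm above the keyway. The axis was within about 1 mm, with no tilt.
- **Key turned:** the wrist moment about z was about 0.17 N m, matching the return spring. Even allowing for the 0.2 rad play, I expect the plug to be at 1.4 rad or more.
- **Pins:** they can't be seen. Below the height where the key first caught, it slid down with almost no force, so both must have been shoved aside.
- **Grip:** the fingers held the key at about 10.6 mm with the squeeze set to 110 N. The gap reads slightly under the 12 mm bow thickness.
- **Bystanders:** none looked disturbed in the last side picture, although the arm hid part of the table. The other key was upright in the stand just after the lift. The arm hid it in the last picture, so I did not check it again.

No check failed.

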